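Press an end cap home with a bench quick clamp, then release it

TASK

Lay the aluminium instrument case flat in the nest of the blue quick clamp, with its orange end cap towards the moving jaw, and let go of it. Squeeze the clamp's black trigger again and again until the jaw has walked up and pressed the cap fully home, then press the red release tab so that the jaw springs all the way back open. Leave the case lying in the nest, and leave the small tin, the clear box and the green flux tin where they are.

Things in the scene. Friction and masses are not known exactly. Their poses are not given: they have to be found in the camera images.
- clamp: Fixed quick clamp. Origin: on the table below the fixed jaw's face, mid width. y runs along the bar from the moving jaw (-y) to the handle (+y), z up, +x towards the operator (yaw near pi). Base plate x +-48, y -163 to 155, 12 mm high. Blue housing x +-22, y 2 to 144, top z = 70 (58 at y < 62); its face at y = 0 is the fixed jaw. The bar's tail reaches y = 158 (194 closed), z 14 to 24.
- lamp_edge (a point): Middle of the lower front edge of the white lamp head over the housing, 267 mm up, clamp axes. The head is 107 mm long (clamp y 35 to 142) and reaches 85 mm to -x. A tool held upright at the trigger or the tab would hit it: lean the tool about 30 degrees in the clamp's xz plane, upper end towards the operator, so that it points away from the operator (-x) and down, parallel to the handle.
- nest (a point): Point on the nest's floor where the middle of the case's underside belongs (clamp x 0, y -50, z 28 mm); clamp axes; within 8 mm along y will do. The floor is two ledges with the steel bar between; side guides 50 mm apart, flared outwards at the top, reach 17 mm above the floor, y -99 to -1. As the clamp closes it pushes the case along to the fixed jaw (y = 0).
- case: Loose aluminium instrument case, 44 (x) by 90 (y) by 40 mm, 0.22 kg, orange end cap at its -y end. Origin: centre of the underside of the case without the cap; z up, y along its length, away from the cap. Grip it across its 44 mm width at mid length, fingertips 19 mm or more above its underside, to clear the nest's side guides.
- cap_face (a point): Middle of the outer face of the orange end cap, case axes: at case y = -51 mm, z = 20 mm when the cap is home, farther out by the value of end_cap.
- end_cap (a joint): How far the orange end cap (44 by 6 by 40 mm, outline of the case) stands out of the case, m: 0 = fully home; starts at 0.008 to 0.012. Stiff sliding fit, about 6 N; stays where it is left.
- jaw (a joint): Travel of the moving jaw along clamp +y, m: 0 = fully open, starts at 0 to 0.008, reads about 0.036 with the cap home and the case against the fixed jaw. A spring of 3 to 6 N draws it open; a cam inside holds it wherever it was brought until the release tab is pressed.
- jaw_face (a point): Middle of the moving jaw's rubber face (36 by 36 mm), 51 mm above the table, clamp axes; at clamp y = -132 mm when fully open. Moves with the jaw.
- trigger (a joint): Travel of the trigger towards the handle (clamp +y), m: 0 at rest, 0.014 fully squeezed. A spring of 3 to 7 N returns it. A full squeeze draws the jaw about 12 mm on (the first 1 to 2 mm idle); let the trigger come right out before the next. Driving the cap takes up to about 20 N. Once the cap is home the trigger stops short; squeezing again does no harm.
- trigger_mid (a point): Point to squeeze, centre of the black trigger blade: at rest clamp x 25, y 81, z 105 mm; clamp axes. The blade is 10 mm thick along y and 24 mm wide and leans 30 degrees, rising towards the operator along clamp (0.5, 0, 0.866); it ends 32 mm beyond this point. Squeeze it along y against the handle behind it.
- handle_mid (a point): Matching point, centre of the fixed blue handle (18 mm thick along y, 26 mm wide), leaning like the trigger, 38 mm from the resting trigger's point along clamp +y; it ends 30 mm beyond. Trigger and handle measure 52 mm over their outsides at rest, 38 mm when squeezed. The housing's roof (z = 70) lies 40 mm below this point along the lean.
- release_tab (a joint): Angle of the red release tab, rad: -0.1 to 0 at rest, 0.26 fully down. 3 to 8 N on the tab free the jaw, which is fully open about half a second later if the tab is kept down. It springs up again when let go.
- tab_top (a point): Middle of the top face of the red release tab (30 by 26 mm): clamp x 0, y 18, 76 mm above the table (up to 3 mm higher while clamped); clamp axes. Pressed fully down it dips about 9 mm. The trigger's near face is 58 mm away along +y.
- tin: Small metal tin standing, 50 mm across, 44 mm high; bystander. Origin: centre of the underside.
- terminals: Small clear box of terminals, 41 by 59 by 22 mm; bystander. Origin: centre of the underside.
- flux_tin: Round green flux tin, 68 mm across, 23 mm high; bystander. Origin: centre of the underside.

How it is judged:
By the outcome, as a careful person would: the job done as asked, in the order asked, and still so for the second after the job is handed in, with the robot touching nothing.
It also fails if it takes over 72 s, if anything falls off the work surface, if the arm or the gripper's body presses on something with over 40 N, if the wrist force passes 120 N, or if a joint passes its speed limit or range.

ROBOT

A 7-joint arm with a two-finger parallel gripper is mounted at the origin on a cart in front of the work surface, level with it; the furniture and walls round the work are solid. World frame = base frame: x ahead of the robot, y to its left, z up, the work surface at z = 0. Lengths are in m, angles in degrees, forces in N, time in s.
With the tool pointing down it reaches from about 0.425 to 0.875 m from the base axis. Payload 4.7 kg.
Tool frame: the origin (TCP) lies midway between the tips of the shut fingers; the grasp point (between the pads) lies 19 mm behind it; z points along the fingers, y is the line along which they close (so a half turn about z gives the same grasp; the last joint's range is limited). The gripper opens to 87 mm and grips with 3 to 60 N. Pads are 19 mm wide; open, the fingers measure 117 mm over their backs; the gripper's body (75 mm by 190 mm) begins 51 mm behind the grasp point.
Start: joints at [74.146, 18.392, -4.016, 83.108, 1.295, 78.541, -3.26], TCP at [0.186, -0.623, 0.223] pointing down, gripper open.
Joint ranges: [-163.93, 163.93], [-17.29, 119.83], [-79.2, 71.16], [3.27, 140.29], [-89.18, 269.18], [5.43, 117.66], [-154.24, 154.24]. Speed limits (degrees/s): [147.25, 147.25, 180, 180, 180, 180, 180].

INTERFACE

Orientations are given as [roll, pitch, yaw] about the fixed x, y, z axes, in that order (R = Rz(yaw) Ry(pitch) Rx(roll)).
In Python, from cell import env, viewer, boxes_of, masks_of gives the robot as it stands. The module is installed in compiled form; this text tells all that it offers.
- The arm moves only by the tool apply_moves, never from a script. Its argument "moves" is a list of rows, each a list of 7 numbers: the shift along the tool's x, y, z scaled (see below), then the turn, a rotation vector about the tool's x, y, z scaled (see below), then the opening, from 0 (shut) to 1 (fully open). A call has 1 to 20 rows; each row is the pose to reach, as a shift and turn from the pose commanded when the call began, along the tool's axes at that moment; what a row does not reach only later rows make up. The controller multiplies each number of a shift by 0.2 m and each number of a turn by 1.5 rad. A row lasts 1/10 s, in which the tool goes at most 50 mm and 8.59 degrees, less where a joint would pass 70% of its speed; a pose out of reach is approached as far as the arm can. A call with a number of a shift or a turn outside -1 to 1 is refused whole. A call with a gripper value outside its range is refused whole. The fingers move at their own pace and stop on an object; "grip_force" is the grip in N (left out, the last holds). Time passes only in rows, so rows that repeat a pose let the fingers close. It gives the time, the measured TCP pose, the force, the opening and the grip force at its end, in the units of the state.
- env.get_obs(): the state, without advancing time (a new reading comes with each control period).
- viewer.read_camera(name): name is "scene" or "top" or "wrist"; returns the picture (384x512x3 uint8, red, green, blue); there is no depth.
- viewer.get_calibration(name): a dict with "fov_y" (degrees; the focal length in pixels is half the picture's height over the tangent of half this angle, whatever the lens; pixels are square), "cx", "cy" (the principal point, pixels), "k1" (the pictures are not rectified: a ray, as slopes to the right and down, at radius r is drawn at 1 + k1 r^2 times it, then the intrinsics apply), "position" and "orientation" of the camera in the world. Camera axes: x right, y up, looking along -z (the intrinsics and any distortion apply to the point x, -y, -z); pixel columns grow to the right and rows downward; lengths in m; the calibration is good to about 2 mm. A picture is of the moment at which its call begins: read the wrist's pose just before it. get_calibration takes no time and is no camera call; for the wrist camera it gives the pose at the moment of the call.
- env.sign_off(): hands the job in; it is judged then, once.
Trained networks look in the newest picture that a camera, given by its name, has taken for a name from the list of things; names that differ only in an ending like _2 or _b are one class to them, and where a whole thing is asked for, a point or a joint stands for the part that bears it (a point fixed in the world has none). Each returns a list of dicts, best first, with "conf" (0 to 1); they miss things now and then, are a little off and sometimes report something else, mostly with a low value. They report only what shows in the picture. A call takes as long as a camera call.
- boxes_of(camera, target): "location" ([column, row] in pixels, amid what is visible of it).
- masks_of(camera, target): "pixels" (384x512 bool, what is visible of it) and "location" ([column, row] in pixels, amid what is visible of it).
The state is a dict: "time_s": time; "qpos": joint angles; "joint_velocities": joint speeds; "effort": joint torques, N m; "tool_pos": TCP position; "tool_rot": TCP orientation; "force": force on the tool from outside, world axes, zero at the start; "wrist_torque": the same for the moment, N m; "grip_width": finger opening in m; "grasp_force": force on a finger pad.
Only numpy, scipy, OpenCV 4.12 (cv2) and the standard library are available. Lean on these libraries where they do the work, as an engineer would, in place of code of your own. Each camera call takes 0.05 s, during which the arm holds its last target. There are 200 camera calls.

## Working session

There is one attempt and no reset: what is moved stays moved. The work goes in short steps, Python scripts to look and compute and a tool call to move; the robot and the scene stay as the last step left them, time stands still between calls to the robot, and variables do not carry over. Pictures are saved under pics/ and viewed, at most 10 in all, crops included, and the job is handed in when it is done.

Besides the shell and the picture viewer there is one more tool, called after "Request:" by a JSON object that holds its "fn" and its "kwargs", one argument or row to a line. apply_moves: Moves the arm, as the interface text tells. Shifts and turns lie within -1 to 1; 1 stands for 0.2 m of shift or 1.5 rad of turn. Its arguments: {"type":"object","properties":{"moves":{"type":"array","items":{"type":"array","items":{"type":"number","minimum":-1,"maximum":1}}},"grip_force":{"type":"number"}},"required":["moves"]}

```bash
mkdir -p pics
cat > h.py <<'E'
import numpy as np, cv2, json
from scipy.spatial.transform import Rotation as R
from cell import env, viewer, boxes_of, masks_of
def K(c):
    f=192/np.tan(np.radians(c['fov_y'])/2); return f
def Rm(o):
    o=np.array(o,float)
    if o.shape==(3,3): return o
    if o.size==4: raise Exception('quat')
    return R.from_euler('xyz',o,degrees=True).as_matrix()
def ray(c,p):
    f=K(c); d=np.array([(p[0]-c['cx'])/f,(p[1]-c['cy'])/f]); u=d.copy()
    for _ in range(30): u=d/(1+c['k1']*(u@u))
    return np.array(c['position']),Rm(c['orientation'])@np.array([u[0],-u[1],-1])
def atz(c,p,z):
    o,d=ray(c,p); return o+d*(z-o[2])/d[2]
def proj(c,P):
    q=Rm(c['orientation']).T@(np.array(P)-np.array(c['position'])); u=np.array([q[0],-q[1]])/-q[2]
    u=u*(1+c['k1']*(u@u)); return u*K(c)+[c['cx'],c['cy']]
def tri(obs):
    A=np.zeros((3,3));b=np.zeros(3)
    for c,p in obs:
        o,d=ray(c,p);d=d/np.linalg.norm(d);M=np.eye(3)-np.outer(d,d);A+=M;b+=M@o
    return np.linalg.solve(A,b)
def save(n,im): cv2.imwrite('pics/'+n,im[...,::-1])
E
python3 - <<'E'
from h import *
for n in ['scene','top']:
    im=viewer.read_camera(n); c=viewer.get_calibration(n); print(n,c)
    save(n+'0.png',im)
    for t in ['clamp','case','cap_face','jaw_face','trigger_mid','handle_mid','tab_top','lamp_edge','tin','terminals','flux_tin']:
        try: print(t,[(np.round(b['location'],1).tolist(),round(b['conf'],2)) for b in boxes_of(n,t)][:3])
        except Exception as e: print(t,e)
print(env.get_obs())
E
```

```text
scene {'fov_y': 50.19228592041391, 'cx': 250.81257360237356, 'cy': 192.12438167218036, 'k1': -0.12636907208770395, 'position': array([-0.06804647,  0.75232348,  0.84672328]), 'orientation': array([ 5.49920979e+01, -1.12901570e-01, -1.44710991e+02])}
clamp [([248.2, 194.1], 0.66)]
case [([290.3, 206.7], 0.95)]
cap_face []
jaw_face [([221.0, 218.6], 0.74)]
trigger_mid []
handle_mid [([246.0, 194.2], 0.88)]
tab_top [([244.3, 182.4], 0.44)]
lamp_edge [([245.6, 196.1], 0.8)]
tin [([212.7, 257.7], 0.76), ([333.2, 202.4], 0.3)]
terminals [([195.0, 274.7], 0.81)]
flux_tin [([334.5, 205.5], 0.76)]
top {'fov_y': 49.34461823603409, 'cx': 258.3206266735932, 'cy': 191.89133456278307, 'k1': -0.012009016222125659, 'position': array([ 0.26741791, -0.04805451,  1.42190202]), 'orientation': array([  9.35467169,   0.43576622, -90.26896751])}
clamp [([306.5, 154.9], 0.98)]
case [([312.1, 207.9], 0.71)]
cap_face []
jaw_face [([302.4, 155.3], 0.66), ([262.6, 162.6], 0.52)]
trigger_mid []
handle_mid []
tab_top [([297.9, 157.1], 0.46), ([315.0, 160.3], 0.45)]
lamp_edge [([305.3, 157.7], 0.81), ([343.4, 236.6], 0.63)]
tin [([302.9, 157.8], 0.21)]
terminals [([186.2, 188.4], 0.48)]
flux_tin [([347.1, 240.7], 0.57), ([185.7, 189.6], 0.4)]
{'time_s': 1.2, 'qpos': array([74.1466932 , 18.39290988, -4.01689947, 83.10827831,  1.29558476,
       78.53916279, -3.25848645]), 'joint_velocities': array([-0.08252734, -0.04737211, -0.07567339, -0.02247207,  0.12097955,
        0.00889217,  0.04702711]), 'effort': array([-1.20718887e-04, -4.91112256e+01, -4.03503198e-01, -3.12768531e+01,
       -6.36923639e-02,  3.35733499e-02,  5.51616097e-06]), 'tool_pos': array([ 0.18634689, -0.62274223,  0.22256907]), 'tool_rot': array([1.79995184e+02, 2.97554475e-03, 1.66645073e+01]), 'force': array([-0.94978498, -0.26039247, -0.08642918]), 'wrist_torque': array([-0.00606161,  0.01423005, -0.00230643]), 'grasp_force': 0.0, 'grip_width': 0.08693719122664009}
```

Run:
```python
import cv2
a=cv2.imread('pics/scene0.png');b=cv2.imread('pics/top0.png')
cv2.imwrite('pics/s1.png',cv2.resize(a[120:320,140:400],None,fx=3,fy=3,interpolation=2))
cv2.imwrite('pics/t1.png',cv2.resize(b[90:290,150:410],None,fx=3,fy=3,interpolation=2))
```

```text
(no output)
```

View pics/s1.png

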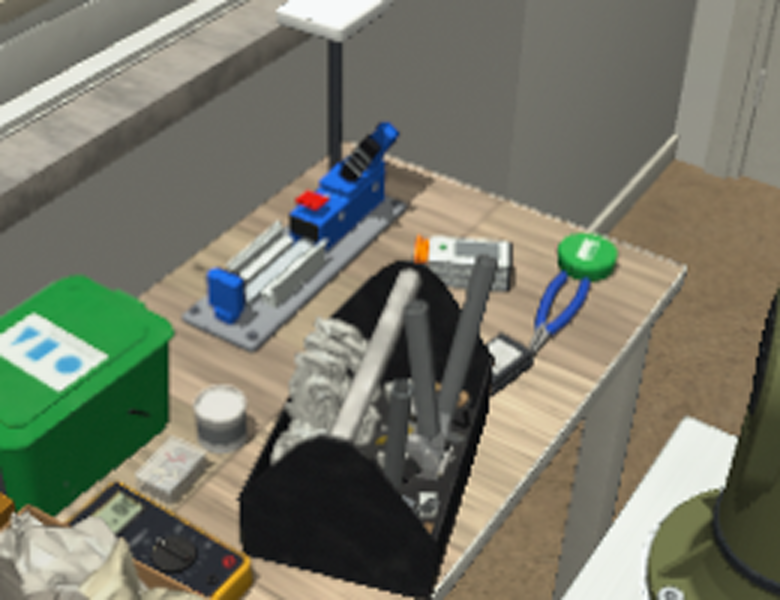

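View pics/t1.png

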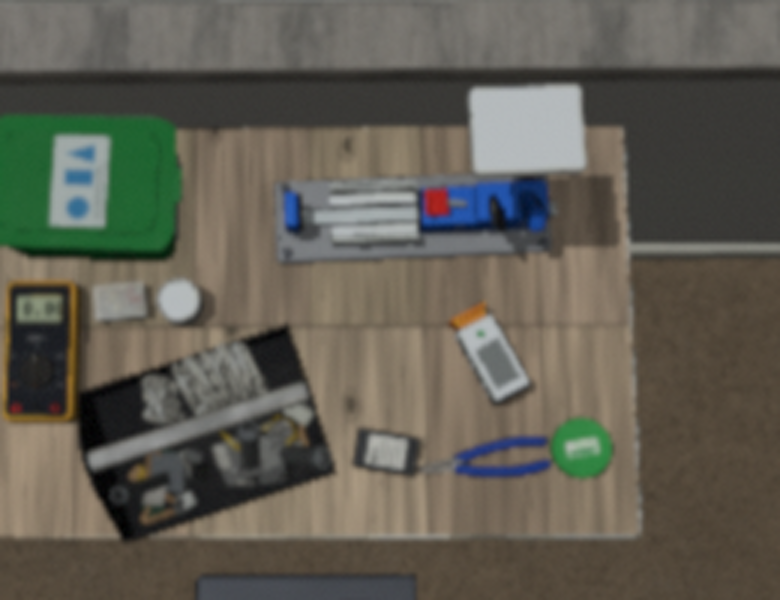

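Run:
```python
from h import *
c=viewer.get_calibration('top'); s=viewer.get_calibration('scene')
f=lambda u,v:(u/3+150,v/3+90)
g=lambda u,v:(u/3+140,v/3+120)
for n,p,z in [('plate nl',(281,263),.012),('plate fl',(278,183),.012),('plate nr',(549,249),.012),('cap mid',(467,317),.04),('case end mid',(512,394),.04),('case c',(495,360),.04),('tab',(437,203),.076),('jawtop',(292,211),.069),('flux',(581,447),.023),('lamp fl',(475,172),.267),('lamp fr',(585,170),.267),('plier',(500,455),.01),('tableedge far',(400,127),0)]:
    print(n,np.round(atz(c,f(*p),z),4))
print('tab tri',tri([(c,f(437,203)),(s,g(312,201))]))
print('handle top s', g(385,135))
w=viewer.get_calibration('wrist');print(w)
o=env.get_obs(); Rt=Rm(o['tool_rot']); print(Rt.T@(np.array(w['position'])-o['tool_pos']), Rt.T@Rm(w['orientation']), Rt,o['time_s'])
```

```text
plate nl [0.5496 0.0117 0.012 ]
plate fl [0.6441 0.0153 0.012 ]
plate nr [ 0.5641 -0.2957  0.012 ]
cap mid [ 0.4814 -0.1969  0.04  ]
case end mid [ 0.3951 -0.2445  0.04  ]
case c [ 0.433  -0.2268  0.04  ]
tab [ 0.6031 -0.1629  0.076 ]
jawtop [ 0.5968 -0.0028  0.069 ]
flux [ 0.3374 -0.3217  0.023 ]
lamp fl [ 0.5855 -0.1832  0.267 ]
lamp fr [ 0.5868 -0.2877  0.267 ]
plier [ 0.3296 -0.2334  0.01  ]
tableedge far [ 0.7143 -0.1276  0.    ]
tab tri [ 0.60485165 -0.16285757  0.07197709]
handle top s (268.33333333333337, 165.0)
{'fov_y': 66.326902608295, 'cx': 251.22209819108323, 'cy': 192.71511532940062, 'k1': -0.06228178371384217, 'position': array([ 0.25766019, -0.60049414,  0.38470196]), 'orientation': array([-1.56773329e+01,  4.89627492e-02, -7.33340246e+01])}
[ 0.07468976 -0.00084973 -0.16213684] [[ 2.56670125e-05  9.62812751e-01  2.70169588e-01]
 [ 9.99999559e-01 -2.78298981e-04  8.96780454e-04]
 [ 9.38619577e-04  2.70169446e-01 -9.62812333e-01]] [[ 9.58000319e-01  2.86767131e-01 -2.56462759e-05]
 [ 2.86767128e-01 -9.58000316e-01 -9.54220670e-05]
 [-5.19330529e-05  8.40598618e-05 -9.99999995e-01]] 1.2
```

```bash
cat >> h.py <<'E'
def Rdown(th,lean=0):
    return R.from_euler('z',th,degrees=True).as_matrix()@np.diag([1,-1,-1.])
def mv(P,Rt,cmd=None):
    "row numbers from commanded pose cmd (pos,R) (default: measured)"
    if cmd is None:
        o=env.get_obs(); cmd=(np.array(o['tool_pos']),Rm(o['tool_rot']))
    d=cmd[1].T@(np.array(P)-cmd[0]); r=R.from_matrix(cmd[1].T@Rt).as_rotvec()
    return np.round(np.r_[d/.2,r/1.5],4).tolist(), np.linalg.norm(d), np.degrees(np.linalg.norm(r))
E
python3 - <<'E'
from h import *
print(mv([.437,-.225,.20],Rdown(28.9)))
E
```

```text
([1.7709, -1.5458, 0.1126, 0.0001, 0.0, -0.1424], np.float64(0.47067528549508414), np.float64(12.23549385810658))
```

Request:
{"fn": "apply_moves", "kwargs": {
  "moves": [
    [0.885, -0.773, 0.056, 0, 0, -0.142, 1],
    [0.885, -0.773, 0.056, 0, 0, -0.142, 1],
    [0.885, -0.773, 0.056, 0, 0, -0.142, 1],
    [0.885, -0.773, 0.056, 0, 0, -0.142, 1],
    [0.885, -0.773, 0.056, 0, 0, -0.142, 1],
    [0.885, -0.773, 0.056, 0, 0, -0.142, 1]
  ]
}}

```text
time_s: 1.8
tool_pos: [0.3159, -0.4187, 0.2117]
tool_rot: [-180.0, -0.1, 29.4]
force: [-0.4, 0.1, 0.2]
grip_width: 0.087
grasp_force: 0.0
```

Run:
```python
from h import *
print(mv([.437,-.225,.20],Rdown(28.9)))
```

```text
([1.0029, -0.5463, 0.0608, -0.0002, -0.0013, 0.0058], np.float64(0.228725294687192), np.float64(0.5122707119754444))
```

Request:
{"fn": "apply_moves", "kwargs": {
  "moves": [
    [1, -0.54, 0.06, 0, 0, 0, 1],
    [1, -0.54, 0.06, 0, 0, 0, 1],
    [1, -0.54, 0.06, 0, 0, 0, 1],
    [1, -0.54, 0.06, 0, 0, 0, 1],
    [1, -0.54, 0.06, 0, 0, 0, 1],
    [1, -0.54, 0.06, 0, 0, 0, 1],
    [1, -0.54, 0.06, 0, 0, 0, 1]
  ]
}}

```text
time_s: 2.5
tool_pos: [0.4345, -0.2333, 0.1995]
tool_rot: [180.0, 0.0, 28.9]
force: [-0.5, -0.7, -0.4]
grip_width: 0.0872
grasp_force: 0.0
```

Run:
```python
from h import *
o=env.get_obs(); c=viewer.get_calibration('wrist'); im=viewer.read_camera('wrist'); save('w1.png',im)
np.savez('w1.npz',im=im); json.dump({k:np.array(v).tolist() for k,v in c.items()},open('w1.json','w'))
print(o['tool_pos'],o['tool_rot'])
for t in ['case','end_cap']:
    for b in masks_of('wrist',t)[:2]:
        ys,xs=np.nonzero(b['pixels']); r=cv2.minAreaRect(np.c_[xs,ys].astype(np.float32))
        print(t,b['conf'],b['location'],r)
```

```text
[ 0.43453789 -0.23330764  0.19949559] [1.79956281e+02 3.56612754e-02 2.89052282e+01]
case 0.61 [245.8, 162.1] ((245.99996948242188, 164.5), (94.99998474121094, 39.99999237060547), 90.0)
end_cap 0.74 [249.0, 124.7] ((247.5, 124.5), (13.0, 37.0), 90.0)
```

View pics/w1.png

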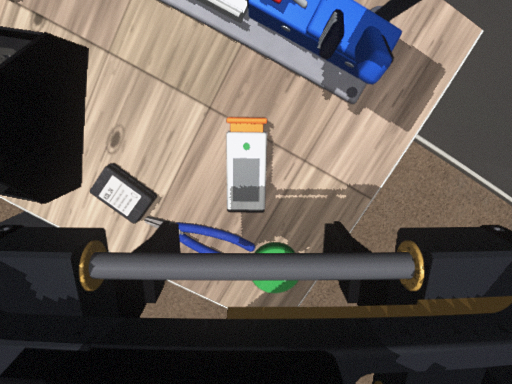

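Run:
```python
from h import *
c=json.load(open('w1.json'))
P={n:atz(c,p,.04) for n,p in dict(cl=(227.5,119),cr=(267,119),tl=(227.5,133),tr=(266.5,133),bl=(228,210),br=(265.5,210)).items()}
for n in P: print(n,P[n].round(4))
t=(P['tl']+P['tr'])/2;b=(P['bl']+P['br'])/2;k=(P['cl']+P['cr'])/2
d=b-k;print('len',np.linalg.norm(b-t),'cap len',np.linalg.norm(d),'w',np.linalg.norm(P['tl']-P['tr']),np.linalg.norm(P['bl']-P['br']),'ang',np.degrees(np.arctan2(d[1],d[0])))
u=d/np.linalg.norm(d); ce=b-u*.045; print('centre',ce)
yaw=np.degrees(np.arctan2(d[1],d[0]))+180
print(mv([ce[0],ce[1],.0205],Rdown(yaw)))
ct=viewer.get_calibration('top'); print(proj(ct,[*ce[:2],.04])); print(viewer.get_calibration('wrist')['position']-c['position'])
```

```text
cl [ 0.4799 -0.1784  0.04  ]
cr [ 0.5002 -0.2153  0.04  ]
tl [ 0.4668 -0.1853  0.04  ]
tr [ 0.4871 -0.2221  0.04  ]
bl [ 0.3895 -0.2265  0.04  ]
br [ 0.4104 -0.2645  0.04  ]
len 0.08765228791514627 cap len 0.10240485928221367 w 0.04205508586735121 0.04336942642997255 ang -151.61610431905896
centre [ 0.43952909 -0.22413373  0.04      ]
([0.0511, -0.0323, 0.8942, 0.0002, 0.0003, 0.0035], np.float64(0.1792570179201288), np.float64(0.2986087953819444))
[314.15834171 208.0506427 ]
[-0.00066807 -0.00163871 -0.0001204 ]
```

Request:
{"fn": "apply_moves", "kwargs": {
  "moves": [
    [0.051, -0.032, 0.22, 0, 0, 0.003, 1],
    [0.051, -0.032, 0.45, 0, 0, 0.003, 1],
    [0.051, -0.032, 0.67, 0, 0, 0.003, 1],
    [0.051, -0.032, 0.82, 0, 0, 0.003, 1],
    [0.051, -0.032, 0.885, 0, 0, 0.003, 1],
    [0.051, -0.032, 0.885, 0, 0, 0.003, 1],
    [0.051, -0.032, 0.885, 0, 0, 0.003, 1],
    [0.051, -0.032, 0.885, 0, 0, 0.003, 0],
    [0.051, -0.032, 0.885, 0, 0, 0.003, 0],
    [0.051, -0.032, 0.885, 0, 0, 0.003, 0],
    [0.051, -0.032, 0.885, 0, 0, 0.003, 0],
    [0.051, -0.032, 0.885, 0, 0, 0.003, 0],
    [0.051, -0.032, 0.885, 0, 0, 0.003, 0],
    [0.051, -0.032, 0.885, 0, 0, 0.003, 0]
  ],
  "grip_force": 20
}}

```text
time_s: 4.05
tool_pos: [0.4406, -0.2224, 0.0224]
tool_rot: [180.0, -0.0, 28.6]
force: [-0.2, -0.3, 0.4]
grip_width: 0.044
grasp_force: 20.0
```

Run:
```python
from h import *
print(mv([.50,-.16,.20],Rdown(28.6)))
```

```text
([0.4103, -0.1314, -0.8878, 0.0003, -0.0001, 0.0001], np.float64(0.1973676718652421), np.float64(0.030214419420820936))
```

Request:
{"fn": "apply_moves", "kwargs": {
  "moves": [
    [0, 0, -0.15, 0, 0, 0, 0],
    [0.1, -0.03, -0.35, 0, 0, 0, 0],
    [0.2, -0.06, -0.55, 0, 0, 0, 0],
    [0.3, -0.1, -0.75, 0, 0, 0, 0],
    [0.41, -0.13, -0.88, 0, 0, 0, 0],
    [0.41, -0.13, -0.88, 0, 0, 0, 0],
    [0.41, -0.13, -0.88, 0, 0, 0, 0]
  ]
}}

```text
time_s: 4.75
tool_pos: [0.4997, -0.1597, 0.1979]
tool_rot: [-180.0, 0.1, 28.7]
force: [-0.7, -0.9, -3.3]
grip_width: 0.0441
grasp_force: 20.0
```

Run:
```python
from h import *
o=env.get_obs(); c=viewer.get_calibration('wrist'); im=viewer.read_camera('wrist'); save('w2.png',cv2.resize(im,(768,576),interpolation=2))
json.dump({k:np.array(v).tolist() for k,v in c.items()},open('w2.json','w'))
print(o['tool_pos'],o['tool_rot'],o['grip_width'])
for t in ['tab_top','jaw_face','trigger_mid','handle_mid','nest']:
    print(t,[(np.round(b['location'],1).tolist(),round(b['conf'],2)) for b in boxes_of('wrist',t)][:2])
```

```text
[ 0.49969481 -0.1597172   0.19789501] [-1.79982153e+02  5.28798986e-02  2.86881044e+01] 0.04407744660355281
tab_top [([309.0, 91.9], 0.62), ([191.1, 37.3], 0.61)]
jaw_face [([194.0, 36.7], 0.7), ([324.8, 100.4], 0.52)]
trigger_mid [([362.0, 149.0], 0.64), ([188.7, 35.5], 0.57)]
handle_mid [([323.7, 99.3], 0.84)]
nest [([325.9, 101.1], 0.93), ([26.9, 48.9], 0.51)]
```

View pics/w2.png

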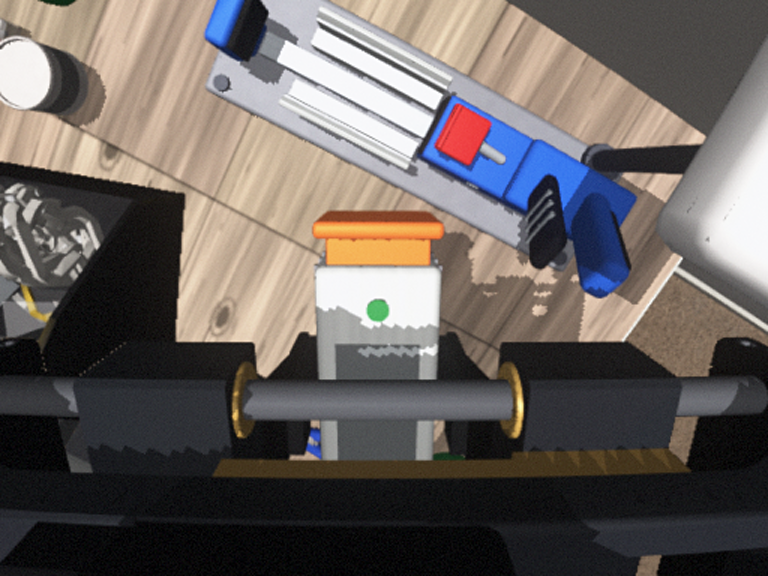

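```bash
cat > fit.py <<'E'
from h import *
from scipy.optimize import least_squares
c=json.load(open('w2.json'))
obs=[((0,18,76),(465,134)),((48,-163,12),(208,86)),((-22,62,70),(535,140)),((22,62,70),(506,197)),((-22,0,58),(454,97)),((22,0,58),(424,154)),((41,81,133),(543,256)),((40,119,131),(601,282))]
def W(p,P): 
    a=np.radians(p[2]);P=np.array(P,float)/1000
    return np.array([p[0]+np.cos(a)*P[0]-np.sin(a)*P[1],p[1]+np.sin(a)*P[0]+np.cos(a)*P[1],P[2]])
def res(p): return np.concatenate([proj(c,W(p,P))-np.array(q)/1.5 for P,q in obs])
r=least_squares(res,[.602,-.145,-177.3],loss='soft_l1',x_scale=[.1,.1,10])
if __name__=='__main__':
    print(r.x); print(res(r.x).reshape(-1,2).round(1).tolist())
    ct=viewer.get_calibration('top');pj=lambda P:(proj(ct,W(r.x,P))-[150,90])*3
    for P in [(0,18,76),(48,-163,12),(-48,-163,12),(48,155,12)]: print(pj(P).round(0))
    print('nest',W(r.x,(0,-50,28)),'jaw view', (proj(c,W(r.x,(0,-132,69)))*1.5).round())
E
python3 fit.py
```

```text
[ 6.07181707e-01 -1.43249661e-01 -1.78614967e+02]
[[-0.0, 0.2], [-3.0, -0.7], [3.6, -2.0], [-0.9, 1.5], [-1.2, -4.0], [-3.0, -0.1], [4.2, 0.9], [3.2, 3.0]]
[435. 199.]
[275. 258.]
[273. 177.]
[552. 250.]
nest [ 0.60597316 -0.09326427  0.028     ] jaw view [245.  17.]
```

Run:
```python
from fit import *
im=cv2.imread('pics/w2.png')
hsv=cv2.cvtColor(im,cv2.COLOR_BGR2HSV)
red=((hsv[...,0]<5)|(hsv[...,0]>175))&(hsv[...,1]>180)&(hsv[...,2]>100)
n,l,s,ce=cv2.connectedComponentsWithStats(red.astype(np.uint8)); i=1+np.argmax(s[1:,4]); ys,xs=np.nonzero(l==i); print('red',s[i],cv2.boxPoints(cv2.minAreaRect(np.c_[xs,ys].astype(np.float32))).round(1).tolist(),ce[i])
def line(P,Q,col): 
    a,b=[tuple((proj(c,W(r.x,X))*1.5).round().astype(int).tolist()) for X in (P,Q)]; cv2.line(im,a,b,col,1,cv2.LINE_AA)
def rect(x0,x1,y0,y1,z,col):
    q=[(x0,y0,z),(x1,y0,z),(x1,y1,z),(x0,y1,z)]
    for k in range(4): line(q[k],q[(k+1)%4],col)
rect(-48,48,-163,155,12,(0,255,0));rect(-22,22,0,62,58,(0,255,255));rect(-22,22,62,144,70,(0,255,255));rect(-15,15,5,31,76,(255,255,0))
rect(-25,25,-99,-1,45,(255,0,255)); line((0,-99,28),(0,-1,28),(0,0,255))
line((25,81,105),(41,81,133),(0,0,255));line((25,119,105),(40,119,131),(0,0,255)); rect(-18,18,-132,-132.1,69,(0,0,255))
cv2.imwrite('pics/ov.png',cv2.resize(im[0:310,190:690],None,fx=1.6,fy=1.6))
```

```text
red [ 436  104   54   61 1623] [[433.20001220703125, 146.39999389648438], [456.6000061035156, 103.0999984741211], [491.79998779296875, 122.0999984741211], [468.5, 165.39999389648438]] [464.73136168 134.33826248]
```

View pics/ov.png

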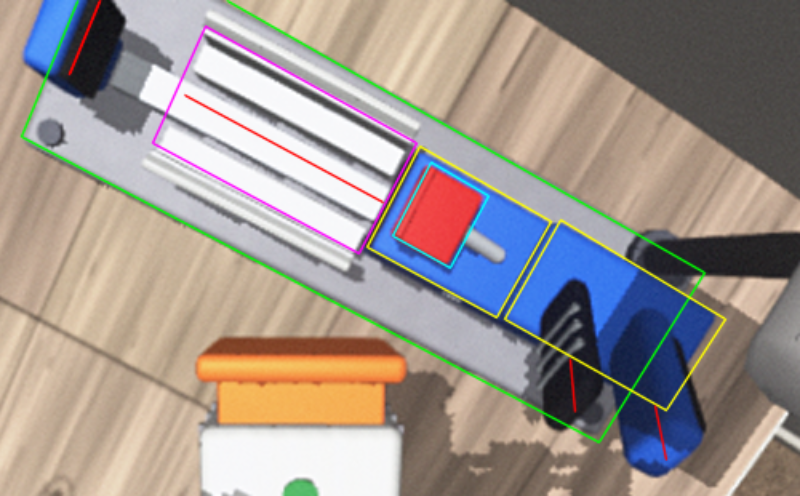

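Run:
```python
from fit import *
T=np.array([.49969,-.15972,.19790]);Rt=Rm([-179.98,.05,28.69])
for p in [(317,265),(441,265),(314,228),(443,228)]:
    q=atz(c,np.array(p)/1.5,T[2]-.0224+.04); print((Rt.T@(q-T)*1000).round(1))
p=W([.6067,r.x[1],r.x[2]],(0,-51,0)); print(p)
print(mv([p[0],p[1],.16],Rdown(91.4)))
```

```text
[ 42.7 -20.9 -17.6]
[ 42.8  20.7 -17.6]
[ 55.2 -21.5 -17.6]
[ 55.2  20.9 -17.7]
[ 0.60546728 -0.09226456  0.        ]
([0.6316, -0.0455, 0.1847, -0.0015, 0.0003, -0.7314], np.float64(0.13192176005773595), np.float64(62.86334493568226))
```

Request:
{"fn": "apply_moves", "kwargs": {
  "moves": [
    [0.09, -0.16, 0, 0, 0, 0, 0],
    [0.18, -0.31, 0, 0, 0, 0, 0],
    [0.2, -0.31, 0, 0, 0, -0.098, 0],
    [0.22, -0.3, 0, 0, 0, -0.196, 0],
    [0.28, -0.25, 0, 0, 0, -0.294, 0],
    [0.34, -0.2, 0, 0, 0, -0.392, 0],
    [0.42, -0.16, 0, 0, 0, -0.49, 0],
    [0.5, -0.12, 0.05, 0, 0, -0.588, 0],
    [0.58, -0.08, 0.1, 0, 0, -0.68, 0],
    [0.632, -0.0455, 0.185, 0, 0, -0.731, 0],
    [0.632, -0.0455, 0.185, 0, 0, -0.731, 0],
    [0.632, -0.0455, 0.185, 0, 0, -0.731, 0],
    [0.632, -0.0455, 0.185, 0, 0, -0.731, 0]
  ]
}}

```text
time_s: 6.35
tool_pos: [0.6063, -0.0918, 0.1619]
tool_rot: [180.0, 0.0, 91.3]
force: [-0.8, 0.4, -3.5]
grip_width: 0.0437
grasp_force: 20.0
```

Run:
```python
from h import *
o=env.get_obs();print(o['tool_pos'],o['tool_rot'],o['grip_width'],o['qpos'])
c=viewer.get_calibration('wrist'); save('w3.png',viewer.read_camera('wrist'))
json.dump({k:np.array(v).tolist() for k,v in c.items()},open('w3.json','w'))
print(mv([.6055,-.0923,.052],Rdown(91.4)))
```

```text
[ 0.60630859 -0.09183206  0.16189042] [1.79989919e+02 2.42097374e-02 9.13494800e+01] 0.04373669103356113 [ 37.57693529  20.17332922 -38.78330531  92.12940566  13.12911426
  72.32180725  -2.14791506]
([-0.0018, -0.0054, 0.551, 0.0006, 0.0005, -0.0004], np.float64(0.11021179421210492), np.float64(0.07294546280103295))
```

View pics/w3.png

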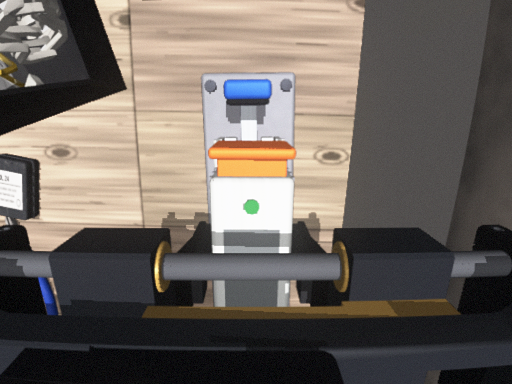

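Run:
```python
from h import *
c=json.load(open('w3.json'))
print('plate L,R,mid',[atz(c,p,.012).round(4) for p in [(202.5,78),(295,78),(248.7,78)]])
print('plate lower',[atz(c,p,.012).round(4) for p in [(207,170),(296,125)]])
print('jaw',atz(c,(248,85),.069).round(4),[atz(c,p,.069).round(4) for p in [(224.5,88),(271.5,88)]])
print('bar',atz(c,(249,130),.026).round(4))
print('case',[atz(c,p,.18).round(4) for p in [(210.5,185),(293.5,185)]])
from fit import W,r
for y in (-163,-135,-110): print(W(r.x,(0,y,0)))
```

```text
plate L,R,mid [array([0.5553, 0.0143, 0.012 ]), array([0.6482, 0.0164, 0.012 ]), array([0.6017, 0.0152, 0.012 ])]
plate lower [array([ 0.5587, -0.0798,  0.012 ]), array([ 0.6519, -0.0299,  0.012 ])]
jaw [0.6019 0.0038 0.069 ] [array([0.5825, 0.001 , 0.069 ]), array([0.6213, 0.0019, 0.069 ])]
bar [ 0.6032 -0.0354  0.026 ]
case [array([ 0.5853, -0.0536,  0.18  ]), array([ 0.6273, -0.0526,  0.18  ])]
[0.60324183 0.01970272 0.        ]
[ 0.60391862 -0.0082891   0.        ]
[ 0.60452289 -0.0332818   0.        ]
```

Request:
{"fn": "apply_moves", "kwargs": {
  "moves": [
    [-0.002, -0.004, 0.15, 0, 0, -0.005, 0],
    [-0.002, -0.004, 0.3, 0, 0, -0.005, 0],
    [-0.002, -0.004, 0.4, 0, 0, -0.005, 0],
    [-0.002, -0.004, 0.45, 0, 0, -0.005, 0],
    [-0.002, -0.004, 0.48, 0, 0, -0.005, 0],
    [-0.002, -0.004, 0.5, 0, 0, -0.005, 0],
    [-0.002, -0.004, 0.52, 0, 0, -0.005, 0],
    [-0.002, -0.004, 0.535, 0, 0, -0.005, 0],
    [-0.002, -0.004, 0.55, 0, 0, -0.005, 0],
    [-0.002, -0.004, 0.552, 0, 0, -0.005, 0],
    [-0.002, -0.004, 0.552, 0, 0, -0.005, 0]
  ]
}}

```text
time_s: 7.5
tool_pos: [0.6059, -0.092, 0.051]
tool_rot: [180.0, 0.0, 91.9]
force: [0.0, 0.8, -3.4]
grip_width: 0.0441
grasp_force: 20.0
```

Request:
{"fn": "apply_moves", "kwargs": {
  "moves": [
    [0, 0, 0.005, 0, 0, 0, 0],
    [0, 0, 0.005, 0, 0, 0, 0],
    [0, 0, 0.003, 0, 0, 0, 0.7],
    [0, 0, 0.003, 0, 0, 0, 0.8],
    [0, 0, 0.003, 0, 0, 0, 0.8],
    [0, 0, 0.003, 0, 0, 0, 0.8],
    [0, 0, -0.1, 0, 0, 0, 0.8],
    [0, 0, -0.3, 0, 0, 0, 0.8],
    [0, 0, -0.5, 0, 0, 0, 1],
    [0, 0, -0.6, 0, 0, 0, 1],
    [0, 0, -0.6, 0, 0, 0, 1],
    [0, 0, -0.6, 0, 0, 0, 1]
  ]
}}

```text
time_s: 8.7
tool_pos: [0.6057, -0.0921, 0.1708]
tool_rot: [180.0, 0.0, 91.9]
force: [-0.1, -0.2, -0.5]
grip_width: 0.0858
grasp_force: 0.0
```

Run:
```python
from h import *
o=env.get_obs();print(o['tool_pos'],o['tool_rot'],o['grip_width'],o['force'])
c=viewer.get_calibration('wrist'); save('w4.png',viewer.read_camera('wrist'))
json.dump({k:np.array(v).tolist() for k,v in c.items()},open('w4.json','w'))
```

```text
[ 0.60571096 -0.09214557  0.17079958] [1.79991500e+02 3.07107942e-02 9.18594879e+01] 0.08579834645456731 [-0.08617706 -0.16846373 -0.51203384]
```

View pics/w4.png

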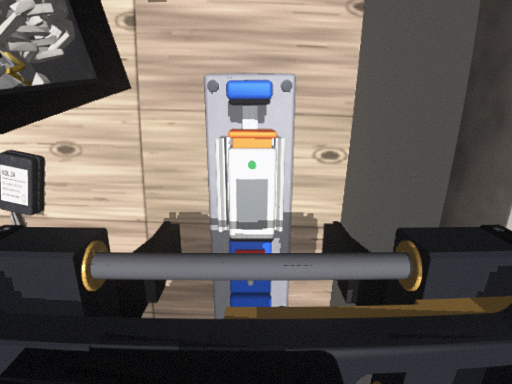

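```bash
cat > tr.py <<'E'
from fit import *
p=[.6063,-.1432,-178.2]
C=R.from_euler('z',p[2],degrees=True).as_matrix()
def RT(tilt=0):
    z=np.array([-.5,0,-.8660254]);x=np.array([.8660254,0,-.5]);y=np.cross(z,x)
    M=C@np.c_[x,y,z]
    return R.from_rotvec(np.radians(tilt)*(M@[1,0,0])).as_matrix()@M
def gp(P,back,Rt,off=.019): # TCP such that point (TCP-off*z) is at clamp P, backed off
    return W(p,P)+Rt[:,2]*(off-back)
E
python3 - <<'E'
from tr import *
Rt=RT(); tc=gp((25,108,105),0,Rt); st=gp((25,108,105),.12,Rt); print('y axis world',Rt[:,1],tc,st,p)
print('trig',W(p,(25,81,105)))
a=np.array([.45,-.2,.25])
o=env.get_obs(); cmd=(np.array(o['tool_pos']),Rm(o['tool_rot']))
print(mv([.47,-.12,.20],cmd[1],cmd)); print(mv(st,Rt,cmd))
E
```

```text
y axis world [-0.03141076  0.99950655  0.        ] [ 0.59420001 -0.25163358  0.08854552] [ 0.53422962 -0.25351822  0.19246857] [0.6063, -0.1432, -178.2]
trig [ 0.58385661 -0.2249453   0.105     ]
([-0.1174, -0.6798, -0.15, 0.0, 0.0, 0.0], np.float64(0.1411986037322099), np.float64(0.0))
([-0.795, -0.3804, -0.1129, -0.2743, -0.2746, -1.0202], np.float64(0.17771389892395312), np.float64(93.81165607431407))
```

Request:
{"fn": "apply_moves", "kwargs": {
  "moves": [
    [-0.05, -0.25, -0.1, 0, 0, 0, 1],
    [-0.12, -0.5, -0.2, -0.022, -0.022, -0.08, 1],
    [-0.2, -0.75, -0.3, -0.045, -0.045, -0.17, 1],
    [-0.3, -0.85, -0.4, -0.07, -0.07, -0.26, 1],
    [-0.37, -0.86, -0.4, -0.093, -0.093, -0.345, 1],
    [-0.37, -0.86, -0.4, -0.116, -0.116, -0.43, 1],
    [-0.37, -0.86, -0.4, -0.14, -0.14, -0.52, 1],
    [-0.37, -0.86, -0.4, -0.163, -0.163, -0.605, 1],
    [-0.37, -0.86, -0.4, -0.186, -0.186, -0.69, 1],
    [-0.37, -0.86, -0.4, -0.207, -0.207, -0.77, 1],
    [-0.37, -0.86, -0.4, -0.22, -0.22, -0.816, 1],
    [-0.37, -0.86, -0.4, -0.22, -0.22, -0.816, 1],
    [-0.37, -0.86, -0.4, -0.22, -0.22, -0.816, 1]
  ]
}}

```text
time_s: 10.05
tool_pos: [0.4548, -0.1733, 0.2075]
tool_rot: [174.8, 20.5, 162.1]
force: [-0.1, -0.3, -0.2]
grip_width: 0.087
grasp_force: 0.0
```

Run:
```python
from tr import *
Rt=RT(); st=gp((25,108,105),.12,Rt)
o=env.get_obs(); print(o['qpos'].round(1)); print(mv(st,Rt))
```

```text
[ 57.2 -17.1 -28.3 122.  -20.7  55.3 110.9]
([-0.443, -0.2808, 0.2217, -0.0381, -0.0993, -0.212], np.float64(0.1138782231002784), np.float64(20.38456456400136))
```

Request:
{"fn": "apply_moves", "kwargs": {
  "moves": [
    [-0.15, -0.1, 0.02, -0.013, -0.033, -0.07, 1],
    [-0.3, -0.2, 0.08, -0.026, -0.066, -0.14, 1],
    [-0.4, -0.26, 0.16, -0.038, -0.099, -0.212, 1],
    [-0.443, -0.281, 0.222, -0.038, -0.099, -0.212, 1],
    [-0.443, -0.281, 0.222, -0.038, -0.099, -0.212, 1],
    [-0.443, -0.281, 0.222, -0.038, -0.099, -0.212, 1],
    [-0.443, -0.281, 0.222, -0.038, -0.099, -0.212, 1]
  ]
}}

```text
time_s: 10.75
tool_pos: [0.5372, -0.2528, 0.1975]
tool_rot: [-179.7, 30.3, -177.9]
force: [0.1, 0.3, 0.1]
grip_width: 0.0872
grasp_force: 0.0
```

Run:
```python
from tr import *
Rt=RT(); st=gp((25,108,105),.12,Rt)
o=env.get_obs(); print(o['qpos'].round(1)); print(mv(st,Rt)); print(mv(gp((25,108,105),0,Rt),Rt))
c=viewer.get_calibration('wrist'); im=viewer.read_camera('wrist'); im=im[...,::-1].copy()
for P in [(25,81,105),(41,81,133),(25,119,105),(40,119,131),(0,18,76)]:
    q=proj(c,W(p,P)); print(P,q.round()); 
    if 0<q[0]<512 and 0<q[1]<384: cv2.circle(im,tuple(q.round().astype(int).tolist()),2,(0,255,0),-1)
cv2.imwrite('pics/w5.png',cv2.resize(im,(768,576)))
```

```text
[ 54.5  -4.1 -20.7 116.8 -26.6  44.5 140.9]
([0.0255, -0.0031, 0.0141, -0.0013, 0.0034, 0.0029], np.float64(0.005865265904241948), np.float64(0.4003165453024351))
([0.0286, -0.0019, 0.6141, -0.0013, 0.0034, 0.0029], np.float64(0.12294967821929695), np.float64(0.4003165453024351))
(25, 81, 105) [278. 186.]
(41, 81, 133) [282. 196.]
(25, 119, 105) [238. 186.]
(40, 119, 131) [236. 195.]
(0, 18, 76) [334. 184.]
```

View pics/w5.png

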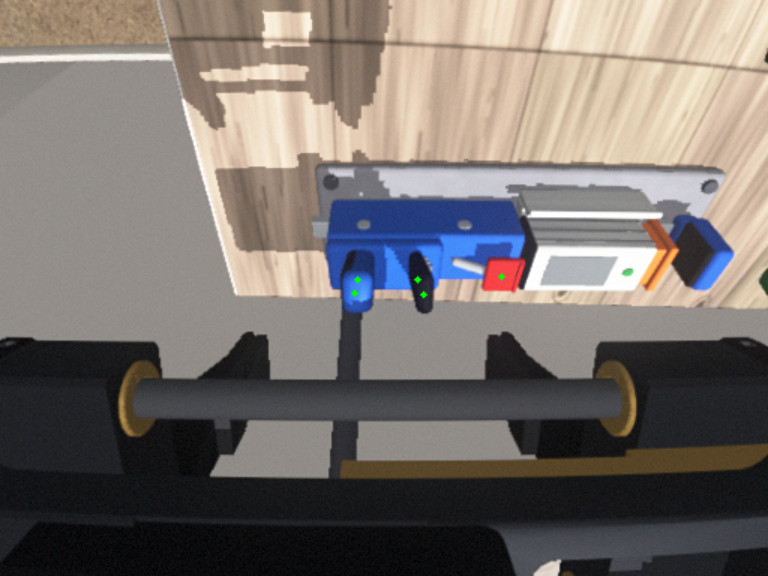

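Request:
{"fn": "apply_moves", "kwargs": {
  "moves": [
    [0.028, 0, 0.15, -0.001, 0.003, 0.003, 1],
    [0.028, 0, 0.3, -0.001, 0.003, 0.003, 1],
    [0.028, 0, 0.42, -0.001, 0.003, 0.003, 1],
    [0.028, 0, 0.52, -0.001, 0.003, 0.003, 1],
    [0.028, 0, 0.59, -0.001, 0.003, 0.003, 1],
    [0.028, 0, 0.61, -0.001, 0.003, 0.003, 1],
    [0.028, 0, 0.61, -0.001, 0.003, 0.003, 1],
    [0.028, 0, 0.61, -0.001, 0.003, 0.003, 1]
  ]
}}

```text
time_s: 11.6
tool_pos: [0.594, -0.2523, 0.09]
tool_rot: [-179.9, 30.1, -178.2]
force: [-1.0, -0.4, -0.1]
grip_width: 0.0873
grasp_force: 0.0
```

Request:
{"fn": "apply_moves", "kwargs": {
  "moves": [
    [0, 0, 0, 0, 0, 0, 0.3],
    [0, 0, 0, 0, 0, 0, 0.3],
    [0, 0, 0, 0, 0, 0, 0.3],
    [0, 0, 0, 0, 0, 0, 0.3],
    [0, 0, 0, 0, 0, 0, 0.3],
    [0, 0, 0, 0, 0, 0, 0.3],
    [0, 0, 0, 0, 0, 0, 0.3],
    [0, 0, 0, 0, 0, 0, 0.3],
    [0, 0, 0, 0, 0, 0, 0.3],
    [0, 0, 0, 0, 0, 0, 0.3]
  ],
  "grip_force": 30
}}

```text
time_s: 12.6
tool_pos: [0.5941, -0.2526, 0.0888]
tool_rot: [-179.9, 30.1, -178.2]
force: [4.1, -2.0, -3.3]
grip_width: 0.038
grasp_force: 30.1
```

Request:
{"fn": "apply_moves", "kwargs": {
  "moves": [
    [0, 0, 0, 0, 0, 0, 1],
    [0, 0, 0, 0, 0, 0, 1],
    [0, 0, 0, 0, 0, 0, 1],
    [0, 0, 0, 0, 0, 0, 1],
    [0, 0, 0, 0, 0, 0, 1],
    [0, 0, 0, 0, 0, 0, 1],
    [0, 0, 0, 0, 0, 0, 1],
    [0, 0, 0, 0, 0, 0, 1],
    [0, 0, 0, 0, 0, 0, 0.3],
    [0, 0, 0, 0, 0, 0, 0.3],
    [0, 0, 0, 0, 0, 0, 0.3],
    [0, 0, 0, 0, 0, 0, 0.3],
    [0, 0, 0, 0, 0, 0, 0.3],
    [0, 0, 0, 0, 0, 0, 0.3],
    [0, 0, 0, 0, 0, 0, 0.3],
    [0, 0, 0, 0, 0, 0, 0.3],
    [0, 0, 0, 0, 0, 0, 0.3],
    [0, 0, 0, 0, 0, 0, 0.3]
  ],
  "grip_force": 40
}}

```text
time_s: 14.4
tool_pos: [0.5941, -0.2526, 0.0887]
tool_rot: [-179.9, 30.1, -178.2]
force: [4.1, -2.6, -4.0]
grip_width: 0.0377
grasp_force: 40.1
```

Request:
{"fn": "apply_moves", "kwargs": {
  "moves": [
    [0, 0, 0, 0, 0, 0, 1],
    [0, 0, 0, 0, 0, 0, 1],
    [0, 0, 0, 0, 0, 0, 1],
    [0, 0, 0, 0, 0, 0, 1],
    [0, 0, 0, 0, 0, 0, 1],
    [0, 0, 0, 0, 0, 0, 1],
    [0, 0, 0, 0, 0, 0, 1],
    [0, 0, 0, 0, 0, 0, 1],
    [0, 0, 0, 0, 0, 0, 0.3],
    [0, 0, 0, 0, 0, 0, 0.3],
    [0, 0, 0, 0, 0, 0, 0.3],
    [0, 0, 0, 0, 0, 0, 0.3],
    [0, 0, 0, 0, 0, 0, 0.3],
    [0, 0, 0, 0, 0, 0, 0.3],
    [0, 0, 0, 0, 0, 0, 0.3],
    [0, 0, 0, 0, 0, 0, 0.3],
    [0, 0, 0, 0, 0, 0, 0.3],
    [0, 0, 0, 0, 0, 0, 0.3]
  ]
}}

```text
time_s: 16.2
tool_pos: [0.5941, -0.2525, 0.0888]
tool_rot: [-180.0, 30.1, -178.2]
force: [4.0, -3.5, -3.4]
grip_width: 0.0372
grasp_force: 40.1
```

Request:
{"fn": "apply_moves", "kwargs": {
  "moves": [
    [0, 0, 0, 0, 0, 0, 1],
    [0, 0, 0, 0, 0, 0, 1],
    [0, 0, 0, 0, 0, 0, 1],
    [0, 0, 0, 0, 0, 0, 1],
    [0, 0, 0, 0, 0, 0, 1],
    [0, 0, 0, 0, 0, 0, 1],
    [0, 0, 0, 0, 0, 0, 1],
    [0, 0, 0, 0, 0, 0, 1],
    [0, 0, 0, 0, 0, 0, 0.3],
    [0, 0, 0, 0, 0, 0, 0.3],
    [0, 0, 0, 0, 0, 0, 0.3],
    [0, 0, 0, 0, 0, 0, 0.3],
    [0, 0, 0, 0, 0, 0, 0.3],
    [0, 0, 0, 0, 0, 0, 0.3],
    [0, 0, 0, 0, 0, 0, 0.3],
    [0, 0, 0, 0, 0, 0, 0.3],
    [0, 0, 0, 0, 0, 0, 0.3],
    [0, 0, 0, 0, 0, 0, 0.3]
  ]
}}

```text
time_s: 18.0
tool_pos: [0.5941, -0.2526, 0.0888]
tool_rot: [-179.9, 30.1, -178.2]
force: [4.5, -3.0, -2.6]
grip_width: 0.0377
grasp_force: 40.1
```

Request:
{"fn": "apply_moves", "kwargs": {
  "moves": [
    [0, 0, 0, 0, 0, 0, 1],
    [0, 0, 0, 0, 0, 0, 1],
    [0, 0, 0, 0, 0, 0, 1],
    [0, 0, 0, 0, 0, 0, 1],
    [0, 0, 0, 0, 0, 0, 1],
    [0, 0, 0, 0, 0, 0, 1],
    [0, 0, 0, 0, 0, 0, 1],
    [0, 0, 0, 0, 0, 0, 1],
    [0, 0, 0, 0, 0, 0, 0.3],
    [0, 0, 0, 0, 0, 0, 0.3],
    [0, 0, 0, 0, 0, 0, 0.3],
    [0, 0, 0, 0, 0, 0, 0.3],
    [0, 0, 0, 0, 0, 0, 0.3],
    [0, 0, 0, 0, 0, 0, 0.3],
    [0, 0, 0, 0, 0, 0, 0.3],
    [0, 0, 0, 0, 0, 0, 0.3],
    [0, 0, 0, 0, 0, 0, 0.3],
    [0, 0, 0, 0, 0, 0, 0.3]
  ]
}}

```text
time_s: 19.8
tool_pos: [0.5942, -0.2526, 0.0887]
tool_rot: [-179.9, 30.1, -178.2]
force: [5.4, -1.4, -2.8]
grip_width: 0.0376
grasp_force: 40.1
```

Run:
```python
from tr import *
a=viewer.read_camera('scene'); b=viewer.read_camera('wrist')
cv2.imwrite('pics/s2.png',np.hstack([cv2.resize(a[150:250,195:295],(400,400),interpolation=2),b[90:290,250:450].repeat(2,0).repeat(2,1)])[...,::-1])
```

```text
(no output)
```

View pics/s2.png

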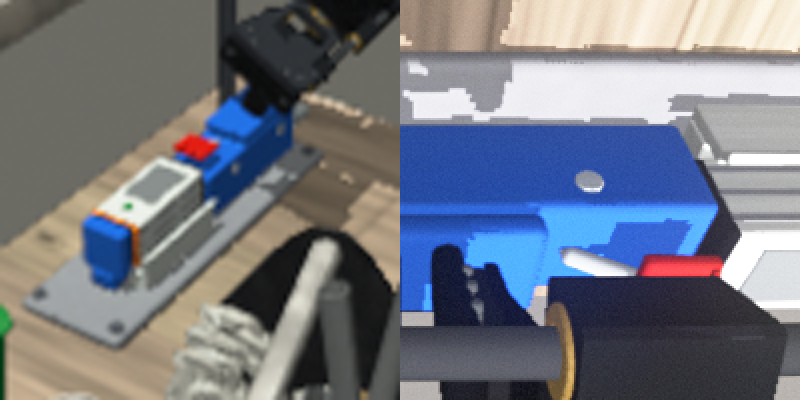

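Request:
{"fn": "apply_moves", "kwargs": {
  "moves": [
    [0, 0, 0, 0, 0, 0, 1],
    [0, 0, 0, 0, 0, 0, 1],
    [0, 0, 0, 0, 0, 0, 1],
    [0, 0, 0, 0, 0, 0, 1],
    [0, 0, 0, 0, 0, 0, 1],
    [0, 0, 0, 0, 0, 0, 1],
    [0, 0, 0, 0, 0, 0, 1],
    [0, 0, 0, 0, 0, 0, 1]
  ]
}}

```text
time_s: 20.7
tool_pos: [0.5937, -0.2528, 0.089]
tool_rot: [-179.9, 30.1, -178.3]
force: [-0.6, -0.1, -0.1]
grip_width: 0.0858
grasp_force: 0.0
```

Request:
{"fn": "apply_moves", "kwargs": {
  "moves": [
    [0, 0, 0, 0, 0, 0, 0.3],
    [0, 0, 0, 0, 0, 0, 0.3],
    [0, 0, 0, 0, 0, 0, 0.3],
    [0, 0, 0, 0, 0, 0, 0.3],
    [0, 0, 0, 0, 0, 0, 0.3],
    [0, 0, 0, 0, 0, 0, 0.3],
    [0, 0, 0, 0, 0, 0, 0.3]
  ]
}}

```text
time_s: 21.4
tool_pos: [0.594, -0.2497, 0.0887]
tool_rot: [179.9, 30.0, -178.1]
force: [0.6, 2.6, 1.4]
grip_width: 0.0432
grasp_force: 40.0
```

Request:
{"fn": "apply_moves", "kwargs": {
  "moves": [
    [0, 0, 0, 0, 0, 0, 0.3],
    [0, 0, 0, 0, 0, 0, 0.3],
    [0, 0, 0, 0, 0, 0, 1],
    [0, 0, 0, 0, 0, 0, 1],
    [0, 0, 0, 0, 0, 0, 1],
    [0, 0, 0, 0, 0, 0, 1],
    [0, 0, 0, 0, 0, 0, 1],
    [0, 0, 0, 0, 0, 0, 1],
    [0, 0, 0, 0, 0, 0, 1],
    [0, 0, 0, 0, 0, 0, 0.3],
    [0, 0, 0, 0, 0, 0, 0.3],
    [0, 0, 0, 0, 0, 0, 0.3],
    [0, 0, 0, 0, 0, 0, 0.3],
    [0, 0, 0, 0, 0, 0, 0.3],
    [0, 0, 0, 0, 0, 0, 0.3],
    [0, 0, 0, 0, 0, 0, 0.3],
    [0, 0, 0, 0, 0, 0, 0.3],
    [0, 0, 0, 0, 0, 0, 0.3],
    [0, 0, 0, 0, 0, 0, 0.3]
  ],
  "grip_force": 45
}}

```text
time_s: 23.3
tool_pos: [0.5941, -0.2526, 0.0887]
tool_rot: [-179.9, 30.1, -178.2]
force: [4.9, -1.7, -3.3]
grip_width: 0.0376
grasp_force: 45.1
```

```bash
cat > chk.py <<'E'
from tr import *
for n in ['scene','top']:
    c=viewer.get_calibration(n); im=viewer.read_camera(n)
    for x in (-8,8):
        print(n,x)
        for y in range(-150,-79,4) if n=='top' else range(-124,-79,3):
            q=proj(c,W(p,(x,y,68))); v=cv2.getRectSubPix(im,(1,1),tuple(map(float,q)))[0,0]
            print(y,v.tolist(),end='; ')
        print()
E
python3 chk.py
```

```text
scene -8
-124 [63, 89, 136]; -121 [34, 73, 138]; -118 [23, 72, 148]; -115 [26, 83, 170]; -112 [30, 99, 202]; -109 [34, 111, 225]; -106 [35, 116, 232]; -103 [35, 115, 231]; -100 [49, 106, 205]; -97 [111, 99, 150]; -94 [182, 122, 106]; -91 [221, 181, 149]; -88 [234, 224, 206]; -85 [234, 234, 224]; -82 [235, 238, 232]; 
scene 8
-124 [22, 67, 138]; -121 [21, 67, 139]; -118 [21, 68, 142]; -115 [23, 79, 163]; -112 [29, 97, 200]; -109 [34, 111, 225]; -106 [35, 114, 229]; -103 [34, 112, 226]; -100 [43, 98, 194]; -97 [72, 85, 151]; -94 [162, 118, 112]; -91 [209, 164, 133]; -88 [227, 213, 194]; -85 [233, 236, 227]; -82 [236, 240, 233]; 
top -8
-150 [128, 131, 133]; -146 [128, 130, 133]; -142 [127, 131, 133]; -138 [128, 131, 134]; -134 [129, 132, 135]; -130 [130, 132, 135]; -126 [129, 132, 135]; -122 [127, 131, 136]; -118 [110, 119, 146]; -114 [62, 97, 170]; -110 [45, 96, 183]; -106 [39, 86, 169]; -102 [47, 65, 118]; -98 [109, 78, 57]; -94 [166, 117, 72]; -90 [181, 157, 143]; -86 [188, 190, 189]; -82 [187, 193, 195]; 
top 8
-150 [128, 131, 133]; -146 [127, 131, 133]; -142 [127, 131, 133]; -138 [128, 131, 134]; -134 [129, 132, 134]; -130 [129, 132, 135]; -126 [128, 131, 134]; -122 [127, 130, 136]; -118 [103, 114, 146]; -114 [61, 97, 172]; -110 [48, 98, 186]; -106 [40, 88, 172]; -102 [44, 66, 129]; -98 [101, 68, 67]; -94 [159, 110, 77]; -90 [180, 159, 146]; -86 [187, 189, 189]; -82 [189, 195, 197];
```

Request:
{"fn": "apply_moves", "kwargs": {
  "moves": [
    [0, 0, 0, 0, 0, 0, 1],
    [0, 0, 0, 0, 0, 0, 1],
    [0, 0, 0, 0, 0, 0, 1],
    [0, 0, 0, 0, 0, 0, 1],
    [0, 0, 0, 0, 0, 0, 1],
    [0, 0, 0, 0, 0, 0, 1],
    [0, 0, 0, 0, 0, 0, 1],
    [0, 0, 0, 0, 0, 0, 0.3],
    [0, 0, 0, 0, 0, 0, 0.3],
    [0, 0, 0, 0, 0, 0, 0.3],
    [0, 0, 0, 0, 0, 0, 0.3],
    [0, 0, 0, 0, 0, 0, 0.3],
    [0, 0, 0, 0, 0, 0, 0.3],
    [0, 0, 0, 0, 0, 0, 0.3]
  ]
}}

```text
time_s: 24.8
tool_pos: [0.594, -0.2498, 0.0887]
tool_rot: [179.9, 30.0, -178.1]
force: [2.9, -0.3, -1.2]
grip_width: 0.0433
grasp_force: 45.0
```

Request:
{"fn": "apply_moves", "kwargs": {
  "moves": [
    [0, 0, 0, 0, 0, 0, 0.3]
  ]
}}

```text
time_s: 24.9
tool_pos: [0.5941, -0.2516, 0.0887]
tool_rot: [-180.0, 30.0, -178.2]
force: [3.0, -3.2, 1.3]
grip_width: 0.0393
grasp_force: 45.1
```

Request:
{"fn": "apply_moves", "kwargs": {
  "moves": [
    [0, 0, 0, 0, 0, 0, 0.3],
    [0, 0, 0, 0, 0, 0, 0.3],
    [0, 0, 0, 0, 0, 0, 0.3],
    [0, 0, 0, 0, 0, 0, 0.3],
    [0, 0, 0, 0, 0, 0, 0.3],
    [0, 0, 0, 0, 0, 0, 0.3],
    [0, 0, 0, 0, 0, 0, 0.3],
    [0, 0, 0, 0, 0, 0, 0.3],
    [0, 0, 0, 0, 0, 0, 0.3],
    [0, 0, 0, 0, 0, 0, 0.3]
  ]
}}

```text
time_s: 25.9
tool_pos: [0.5941, -0.2527, 0.0887]
tool_rot: [-179.9, 30.1, -178.2]
force: [5.0, -1.9, -3.9]
grip_width: 0.0376
grasp_force: 45.1
```

```bash
python3 chk.py | grep -A1 'scene' | sed -n '2p;5p'
```

```text
-124 [63, 88, 136]; -121 [34, 74, 139]; -118 [23, 72, 148]; -115 [25, 82, 170]; -112 [30, 98, 202]; -109 [34, 111, 225]; -106 [35, 116, 232]; -103 [36, 115, 231]; -100 [50, 106, 204]; -97 [112, 99, 150]; -94 [183, 123, 106]; -91 [221, 180, 148]; -88 [234, 223, 206]; -85 [234, 234, 224]; -82 [234, 238, 231];
```

Request:
{"fn": "apply_moves", "kwargs": {
  "moves": [
    [0, 0, 0, 0, 0, 0, 1],
    [0, 0, 0, 0, 0, 0, 1],
    [0, 0, 0, 0, 0, 0, 1],
    [0, 0, 0, 0, 0, 0, 1],
    [0, 0, 0, 0, 0, 0, 1],
    [0, 0, 0, 0, 0, 0, 1],
    [0, 0, 0, 0, 0, 0, 1],
    [0, 0, 0, 0, 0, 0, 1],
    [0, 0, 0, 0, 0, 0, 0.3],
    [0, 0, 0, 0, 0, 0, 0.3],
    [0, 0, 0, 0, 0, 0, 0.3],
    [0, 0, 0, 0, 0, 0, 0.3],
    [0, 0, 0, 0, 0, 0, 0.3],
    [0, 0, 0, 0, 0, 0, 0.3],
    [0, 0, 0, 0, 0, 0, 0.3],
    [0, 0, 0, 0, 0, 0, 0.3],
    [0, 0, 0, 0, 0, 0, 0.3],
    [0, 0, 0, 0, 0, 0, 0.3],
    [0, 0, 0, 0, 0, 0, 0.3],
    [0, 0, 0, 0, 0, 0, 0.3]
  ],
  "grip_force": 22
}}

```text
time_s: 28.0
tool_pos: [0.5939, -0.2487, 0.0887]
tool_rot: [179.8, 30.0, -178.1]
force: [-3.2, 6.2, 4.7]
grip_width: 0.0452
grasp_force: 22.0
```

Request:
{"fn": "apply_moves", "kwargs": {
  "moves": [
    [0, 0, 0, 0, 0, 0, 1],
    [0, 0, 0, 0, 0, 0, 1],
    [0, 0, 0, 0, 0, 0, 1],
    [0, 0, 0, 0, 0, 0, 1],
    [0, 0, 0, 0, 0, 0, 1],
    [0, 0, 0, 0, 0, 0, 1],
    [0, 0, -0.15, 0, 0, 0, 1],
    [0, 0, -0.35, 0, 0, 0, 1],
    [0, 0, -0.5, 0, 0, 0, 1],
    [0, 0, -0.6, 0, 0, 0, 1],
    [0, 0, -0.6, 0, 0, 0, 0],
    [0, 0, -0.6, 0, 0, 0, 0],
    [0, 0, -0.6, 0, 0, 0, 0]
  ]
}}

```text
time_s: 29.3
tool_pos: [0.5336, -0.2532, 0.1913]
tool_rot: [179.9, 30.0, -178.3]
force: [-0.2, 0.4, -0.1]
grip_width: 0.0709
grasp_force: 0.0
```

Run:
```python
from tr import *
for tilt in (-20,20):
    Rt=RT(tilt); zc=C.T@Rt[:,2]; print(tilt,'z in clamp',zc.round(3))
    tcp=np.array([0,20,68.])
    # trigger/handle ends in tool coords
    M=C.T@Rt
    for n,e in [('trig',(41,76,133)),('trigc',(41,81,133)),('handle',(40,128,131)),('lamp',(18,35,267)),('lamp2',(18,142,267)),('case',(22,-96,68)),('roof',(22,62,70))]: print(n,(M.T@(np.array(e)-tcp)).round(0))
Rt=RT(20 if (C.T@RT(20)[:,2])[1]>0 else -20)
for b in (.06,.0,-.01):
    print(b,mv(gp((0,20,78),b,Rt,0),Rt))
print(env.get_obs()['qpos'].round(1))
```

```text
-20 z in clamp [-0.47  -0.342 -0.814]
trig [  3. -26. -91.]
trigc [  3. -31. -93.]
handle [   3.  -76. -107.]
lamp [ -84.   48. -176.]
lamp2 [ -84.  -53. -212.]
case [ 19. 113.  29.]
roof [ 18. -35. -26.]
20 z in clamp [-0.47   0.342 -0.814]
trig [  3. -79. -53.]
trigc [  3. -84. -51.]
handle [   3. -127.  -33.]
lamp [ -84.  -76. -165.]
lamp2 [ -84. -177. -129.]
case [ 19. 105. -50.]
roof [ 18. -44.   2.]
0.06 ([-0.0463, 0.5403, 0.3993, 0.2334, -0.0006, -0.0004], np.float64(0.13469054785066897), np.float64(20.056619969932683))
0.0 ([-0.0466, 0.4375, 0.6811, 0.2334, -0.0006, -0.0004], np.float64(0.16216414431268789), np.float64(20.056619969932683))
-0.01 ([-0.0466, 0.4203, 0.7281, 0.2334, -0.0006, -0.0004], np.float64(0.16839384598653448), np.float64(20.056619969932683))
[ 55.4  -3.9 -21.4 117.2 -26.7  44.4 141.2]
```

Run:
```python
from tr import *
Rt=RT(20)
o=env.get_obs(); cmd=(np.array(o['tool_pos']),Rm(o['tool_rot']))
for z in (130,100): print(z,mv(W(p,(0,26,z)),Rt,cmd))
print('down 10mm in tilted tool:',(Rt.T@[0,0,-.01]/.2).round(4))
```

```text
130 ([-0.1764, 0.4078, 0.4558, 0.2334, -0.0006, -0.0004], np.float64(0.12730332874941333), np.float64(20.056619969932683))
100 ([-0.1015, 0.4076, 0.5858, 0.2334, -0.0006, -0.0004], np.float64(0.14415996736264822), np.float64(20.056619969932683))
down 10mm in tilted tool: [0.025  0.0148 0.0407]
```

Request:
{"fn": "apply_moves", "kwargs": {
  "moves": [
    [-0.04, 0.15, 0, 0.05, 0, 0, 0],
    [-0.08, 0.3, 0, 0.14, 0, 0, 0],
    [-0.12, 0.4, 0.1, 0.233, 0, 0, 0],
    [-0.17, 0.408, 0.3, 0.233, 0, 0, 0],
    [-0.176, 0.408, 0.456, 0.233, 0, 0, 0],
    [-0.14, 0.408, 0.52, 0.233, 0, 0, 0],
    [-0.102, 0.408, 0.586, 0.233, 0, 0, 0],
    [-0.102, 0.408, 0.586, 0.233, 0, 0, 0],
    [-0.102, 0.408, 0.586, 0.233, 0, 0, 0],
    [-0.102, 0.408, 0.586, 0.233, 0, 0, 0]
  ]
}}

```text
time_s: 30.3
tool_pos: [0.6071, -0.1689, 0.1002]
tool_rot: [-160.1, 29.9, -178.2]
force: [0.6, 0.3, -0.1]
grip_width: 0.0007
grasp_force: 0.0
```

Run:
```python
from tr import *
Rt=RT(20); o=env.get_obs(); print(o['grip_width'],o['tool_pos'],W(p,(0,26,100)), C.T@(o['tool_pos']-W(p,(0,0,0))))
c=viewer.get_calibration('wrist'); im=viewer.read_camera('wrist')[...,::-1].copy()
for P in [(0,18,78),(0,0,58)]:
    cv2.circle(im,tuple(proj(c,W(p,P)).round().astype(int).tolist()),2,(0,255,0),-1)
s=viewer.read_camera('scene')[...,::-1]
cv2.imwrite('pics/w6.png',np.hstack([im[90:340,150:450],cv2.resize(s[130:250,195:315],(250,250),interpolation=2)]))
```

```text
0.0007291918184767286 [ 0.60712099 -0.16893035  0.10022409] [ 0.60711668 -0.16918717  0.1       ] [-1.23781373e-05  2.57434368e-02  1.00224093e-01]
```

View pics/w6.png

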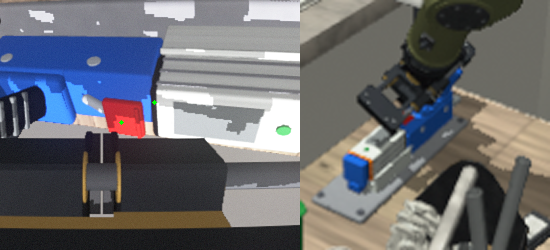

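Request:
{"fn": "apply_moves", "kwargs": {
  "moves": [
    [0.025, 0.015, 0.041, 0, 0, 0, 0],
    [0.038, 0.022, 0.061, 0, 0, 0, 0],
    [0.05, 0.03, 0.081, 0, 0, 0, 0],
    [0.055, 0.033, 0.09, 0, 0, 0, 0],
    [0.055, 0.033, 0.09, 0, 0, 0, 0]
  ]
}}

```text
time_s: 30.9
tool_pos: [0.608, -0.1694, 0.0796]
tool_rot: [-160.0, 30.1, -178.2]
force: [-1.2, 1.9, 1.9]
grip_width: 0.0
grasp_force: 1.3
```

Contact at about z = 0.080. Press about 9 mm further.

Request:
{"fn": "apply_moves", "kwargs": {
  "moves": [
    [0.008, 0.0045, 0.012, 0, 0, 0, 0],
    [0.015, 0.009, 0.0245, 0, 0, 0, 0],
    [0.0175, 0.0105, 0.0285, 0, 0, 0, 0],
    [0.0175, 0.0105, 0.0285, 0, 0, 0, 0]
  ]
}}

```text
time_s: 31.3
tool_pos: [0.6088, -0.1684, 0.0736]
tool_rot: [-159.9, 30.1, -178.1]
force: [-10.3, 7.6, 15.3]
grip_width: 0.0003
grasp_force: 8.3
```

Request:
{"fn": "apply_moves", "kwargs": {
  "moves": [
    [0.005, 0.003, 0.008, 0, 0, 0, 0],
    [0.005, 0.003, 0.008, 0, 0, 0, 0],
    [0.005, 0.003, 0.008, 0, 0, 0, 0],
    [0.005, 0.003, 0.008, 0, 0, 0, 0],
    [0.005, 0.003, 0.008, 0, 0, 0, 0],
    [0.005, 0.003, 0.008, 0, 0, 0, 0],
    [0.005, 0.003, 0.008, 0, 0, 0, 0],
    [0.005, 0.003, 0.008, 0, 0, 0, 0],
    [0.005, 0.003, 0.008, 0, 0, 0, 0],
    [0.005, 0.003, 0.008, 0, 0, 0, 0]
  ]
}}

```text
time_s: 32.3
tool_pos: [0.609, -0.1682, 0.0727]
tool_rot: [-159.8, 30.2, -178.0]
force: [-15.5, 10.0, 23.6]
grip_width: 0.0007
grasp_force: 13.0
```

```bash
sed -i 's/range(-124,-79,3)/range(-154,-79,4)/' chk.py; python3 chk.py | sed -n '2p;6p'
```

```text
-154 [24, 71, 145]; -150 [26, 86, 179]; -146 [33, 109, 221]; -142 [36, 116, 231]; -138 [39, 115, 225]; -134 [85, 112, 171]; -130 [132, 128, 126]; -126 [158, 153, 134]; -122 [174, 177, 166]; -118 [187, 192, 181]; -114 [178, 142, 121]; -110 [172, 100, 47]; -106 [173, 81, 5]; -102 [174, 82, 6]; -98 [203, 105, 7]; -94 [234, 144, 45]; -90 [237, 204, 166]; -86 [234, 232, 220]; -82 [235, 239, 231]; 
-150 [64, 100, 169]; -146 [47, 98, 187]; -142 [40, 89, 176]; -138 [33, 67, 131]; -134 [63, 70, 87]; -130 [105, 107, 110]; -126 [126, 130, 133]; -122 [130, 134, 137]; -118 [132, 134, 138]; -114 [132, 134, 137]; -110 [131, 133, 137]; -106 [120, 122, 125]; -102 [81, 84, 87]; -98 [40, 43, 46]; -94 [43, 46, 48]; -90 [50, 51, 53]; -86 [40, 42, 45]; -82 [33, 35, 39];
```

Request:
{"fn": "apply_moves", "kwargs": {
  "moves": [
    [-0.03, -0.018, -0.05, 0, 0, 0, 0],
    [-0.075, -0.045, -0.12, 0, 0, 0, 0],
    [-0.075, -0.045, -0.3, 0, 0, 0, 0],
    [-0.075, -0.045, -0.5, 0, 0, 0, 0],
    [-0.075, -0.045, -0.6, 0, 0, 0, 0],
    [-0.075, -0.045, -0.6, 0, 0, 0, 0],
    [-0.075, -0.045, -0.6, 0, 0, 0, 0],
    [-0.075, -0.045, -0.6, 0, 0, 0, 0]
  ]
}}

```text
time_s: 33.2
tool_pos: [0.561, -0.1392, 0.1768]
tool_rot: [-160.0, 29.9, -178.3]
force: [-0.2, 1.3, -0.7]
grip_width: 0.0003
grasp_force: 0.0
```

```bash
python3 chk.py | sed -n '2p;6p'
python3 - <<'E'
from h import *
print(env.get_obs()['force'],env.get_obs()['time_s'])
for n in ['top','scene']:
    for t in ['tin','terminals','flux_tin','case']: print(n,t,[(np.round(b['location'],1).tolist(),round(b['conf'],2)) for b in boxes_of(n,t)][:2])
E
```

```text
-154 [26, 71, 144]; -150 [26, 85, 176]; -146 [34, 108, 219]; -142 [35, 115, 230]; -138 [35, 111, 222]; -134 [48, 88, 162]; -130 [99, 103, 116]; -126 [148, 144, 128]; -122 [173, 177, 166]; -118 [187, 192, 181]; -114 [178, 142, 121]; -110 [172, 100, 48]; -106 [172, 81, 6]; -102 [173, 82, 6]; -98 [203, 105, 7]; -94 [234, 144, 44]; -90 [237, 203, 166]; -86 [234, 231, 220]; -82 [235, 238, 231]; 
-150 [69, 101, 165]; -146 [49, 97, 185]; -142 [40, 89, 175]; -138 [35, 69, 135]; -134 [60, 67, 86]; -130 [101, 103, 107]; -126 [124, 126, 130]; -122 [124, 127, 130]; -118 [113, 116, 118]; -114 [95, 98, 100]; -110 [87, 89, 91]; -106 [101, 103, 105]; -102 [138, 139, 139]; -98 [177, 163, 151]; -94 [183, 140, 106]; -90 [184, 160, 145]; -86 [191, 193, 192]; -82 [189, 196, 197]; 
[-0.52868965 -0.48580167 -0.87084321] 33.3
top tin [([344.1, 239.0], 0.63), ([212.1, 188.1], 0.57)]
top terminals [([189.3, 190.1], 0.72)]
top flux_tin [([345.1, 239.6], 0.86)]
top case [([277.1, 153.8], 0.71), ([299.5, 155.7], 0.32)]
scene tin [([211.3, 257.5], 0.84)]
scene terminals [([195.9, 278.3], 0.65), ([335.2, 206.0], 0.2)]
scene flux_tin [([334.2, 202.8], 0.68)]
scene case [([230.0, 199.4], 0.95), ([211.2, 259.2], 0.42)]
```

```bash
python3 -c "
from cell import env
print(env.sign_off())"
```

```text
the job is handed in; nothing more can be done
None
```

The job is handed in at about 33 s of the 72 s allowed: the case lies in the nest with its cap pressed home to within the roughly 1 mm the cameras resolve, the jaw has sprung fully open, and the tins and clear box show no movement.

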